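# Pin, prop and hold the tilting work stand

### The arm

A 6-joint arm with a two-finger parallel gripper is mounted at the origin on a cart in front of the work surface, level with it; the furniture and walls round the work are solid. World frame = base frame: x ahead of the robot, y to its left, z up, the work surface at z = 0. Lengths are in m, angles in rad, forces in N, time in s.
With the tool pointing down it reaches from about 0.3 to 0.775 m from the base axis. Payload 14.6 kg.
Tool frame: the origin (TCP) lies on the centre line of the jaws, within the pads' length; the fingertips stand 19 mm ahead of it and the grasp point (between the pads) is the TCP; z points along the fingers, y is the direction in which the jaws open and shut (so a half turn about z gives the same grasp; the last joint's range is limited). The gripper opens to 94 mm and grips with 3 to 60 N. Pads are 16 mm wide; open, the fingers measure 119 mm over their backs; the gripper's body (75 mm by 177 mm) begins 78 mm behind the grasp point.
Start: joints at [1.181, 0.3, 1.521, -0, 1.321, -0.067], TCP at [0.174, 0.522, 0.224] pointing down, gripper open.
Joint ranges: [-3.03, 3.03], [-0.79, 2.21], [0.23, 2.52], [-1.04, 4.18], [0, 3.07], [-2.55, 2.55]. Speed limits (rad/s): [2.22, 2.22, 2.57, 3.14, 3.14, 3.14].

### API

Orientations are given as [roll, pitch, yaw] about the fixed x, y, z axes, in that order (R = Rz(yaw) Ry(pitch) Rx(roll)).
In Python, from station import ctrl gives the robot as it stands. The module is installed in compiled form; this text tells all that it offers.
- The arm moves only by the shell command python3 -m creep 'ROWS' [FORCE]. ROWS is a JSON object of lists of equal length, an entry for each row: "translation": the shift along the world's x, y, z in mm, a list of three; "yaw": the turn about the world's z in rad; "gripper": the closure in counts, from 0 (fully open) to 255 (shut). A call has 1 to 5 rows; each row is the pose to reach, as a shift and turn from the pose measured when the call began; what a row does not reach only later rows make up. A row lasts 1/12 s, in which the tool goes at most 41.7 mm and 7.16 degrees, less where a joint would pass 70% of its speed; a pose out of reach is approached as far as the arm can. A call with a gripper value outside its range is refused whole. The fingers move at their own pace and stop on an object; FORCE is the grip in N (left out, the last holds). Time passes only in rows, so rows that repeat a pose let the fingers close. It gives the time, the measured TCP pose, the force and the opening at its end, in the units of the state.
- ctrl.get_obs(): the state, without advancing time (a new reading comes with each control period).
- ctrl.camera(name): name is "scene" or "top" or "wrist"; returns a dict with "pixels" (400x640x3 uint8, red, green, blue), "depth" (400x640 float32, m along the optical axis (not along the pixel's ray), 0 where there is no reading), "fx", "fy", "cx", "cy" (pixels), "dist" ([k1, k2, p1, p2, k3] as OpenCV has them; the pictures are not rectified), "R" (3x3) and "t" (3): a world point X has camera coordinates R X + t; the wrist camera has in their place "tool_from_camera" (4x4, takes a point from camera to tool coordinates, whose origin is the TCP and whose axes are the flange's). Camera axes: x right, y down, z forward; pixel columns grow to the right and rows downward; lengths in m; the calibration is good to about 2 mm. A picture is of the moment at which its call begins: read the wrist's pose just before it.
- ctrl.hand_in(): hands the job in, once; it reports no verdict.
The state is a dict: "time_s": time; "qpos": joint angles; "joint_vel": joint speeds; "tau": joint torques, N m; "ee_pos": TCP position; "eef_rot": TCP orientation; "force": force on the tool from outside, world axes, zero at the start; "moment": the same for the moment, N m; "grip_width": finger opening in m.
Only numpy, scipy, OpenCV 4.12 (cv2) and the standard library are available. Lean on these libraries where they do the work, as an engineer would, in place of code of your own. Each camera call takes 0.05 s, during which the arm holds its last target. There are 200 camera calls.

### The job

Get the tilting work stand ready for a cell to be mounted: first drop the long stop pin from the rack end-down into the empty socket at the front of the stand, all the way in, and leave the two short pins in the rack. Then flip the kickstand at the side of the leaning frame forward over its centre until it is fully down, and last take the frame by its top bar, swing it upright so that the kickstand's foot comes down on its pad, and keep holding it upright there: it tips back if let go, so finish while still holding it.

Things in the scene. Friction and masses are not known exactly. Their poses are not given: they have to be found in the camera images.
- stand: The tilting work stand, fixed to the table: an aluminium base plate 215 mm deep (its x), 210 mm wide (its y, from -75 to +135 mm) and 12 mm thick. Origin: on the table under the plate; its x axis points from the front (socket side, nearer the robot) to the back, y to the left, z up. The leaning frame's hub axis lies along y at x = 30, z = 35 mm. Behind the frame two round rests, 109 mm high, stand at x = 86, y = +-55 mm; the frame leans back on them.
- socket (a point): Centre of the mouth of the empty pin socket, a dark steel block 36 x 36 mm standing on the base plate at the front left corner; its top and the mouth are 44 mm above the table. Round hole 17 mm wide, 30 mm deep, straight down, its mouth countersunk by 4 mm. In the stand's frame it lies at x = -80, y = 95 mm. Its axes are those of the stand.
- pin_center (a point): The long stop pin, centre half-way up: 90 mm long, steel shaft 12 mm thick with a dark cylindrical head 18 mm thick and 20 mm high at the top. It stands upright in one of the three holes of the rack, its lower end 7 mm above the table, so its head spans 77 to 97 mm above the table. The rack is a fixed aluminium block 36 x 150 mm and 32 mm high with holes 13 mm wide and 25 mm deep, 55 mm apart; which hole holds the long pin varies. 70 g.
- pin_tip (a point): Centre of the lower end face of the long stop pin, 45 mm below its centre; z points up along the pin to its head.
- short_a_center (a point): A short pin (60 mm long, otherwise like the long one, head 47 to 67 mm above the table), centre half-way up, standing in the same rack; stays there.
- short_b_center (a point): The other short pin, the same as the first; stays in the rack.
- frame (a joint): Angle of the frame about its hub: 0 = upright, positive = leaning back, away from the robot side. It starts at about 0.42 rad, where it rests, and can go to -0.35 forward. Near-frictionless; its weight of about 0.7 kg sits behind the hub, so it falls back when released; raising it takes about 1 to 4 N at the top bar. With the kickstand down, the foot meets its pad about 0.01 rad past upright and stops it.
- hub (a point): Middle of the frame's hub axis (axis along the stand's y), 35 mm above the table.
- bar_mid (a point): Middle of the frame's top bar: a round aluminium bar 16 mm thick along the stand's y, 110 mm between the two uprights' centres (free length between them 94 mm), 220 mm from the hub axis. Upright, it is 255 mm above the table. A steel plate is mounted on the back of the uprights, 60 to 160 mm from the hub.
- kickstand (a joint): Angle of the kickstand relative to the frame: 0 = stowed, pointing up along the frame's left upright; grows as the leg swings towards the front (robot side) and down; 2.6 rad = fully down at its stop. An over-centre spring pulls it back to 0 below about 1.0 rad and drives it on to the stop beyond about 1.0 rad (dead point; about 0.12 N m needed at the start).
- kickstand_hinge (a point): The kickstand's pivot, on the frame's left side: 100 mm from the hub along the frame and 95 mm to the left (stand's +y) of the frame's middle; its axis lies along the stand's y.
- kickstand_tip (a point): Centre of the kickstand's rubber foot, a ball 18 mm thick at the end of a round steel leg 12 mm thick, 130 mm from the pivot. The leg runs 26 mm clear of the upright beside it; when stowed, the foot stands out above the height of the top bar and the leg can be pushed forward from behind. Upright frame and kickstand down, the foot stands on a pad on the base plate behind the socket.

How it is judged:
On the way, in this order (a step that is already met when the one before it is completed fails the run):
1. the long pin stands fully in the socket, let go (z of pin_tip in the frame of socket below -0.022 m and horizontal distance between pin_tip and socket below 0.006 m and angle between pin_tip's own z axis and vertical below 0.25 rad and contact force between the fingers and pin below 0.1 N), for 0.2 s.
2. the kickstand is flipped over centre and fully down (value of joint kickstand above 2.5 rad), for 0.2 s.
3. the frame is upright and the fingers hold it (value of joint frame between -0.08 and 0.08 rad and contact force between the fingers and frame above 1 N and value of joint kickstand above 2.5 rad and distance between the grasp point and bar_mid below 0.07 m), for 0.2 s.
At the end, for the whole second after the job is handed in: Long pin in the socket (end 22 mm or more below the mouth, within 6 mm of its middle, 0.25 rad of vertical), kickstand down (over 2.5 rad), frame still (under 0.1 rad/s), within 0.08 rad of upright, fingers pressing on it with over 1 N, grasp point within 70 mm of the top bar's middle (all of step 3 and z of pin_tip in the frame of socket below -0.022 m and horizontal distance between pin_tip and socket below 0.006 m and angle between pin_tip's own z axis and vertical below 0.25 rad and velocity of joint frame between -0.1 and 0.1 rad/s); the arm keeps its last pose, push and grip.
It fails at once if a short pin is moved more than 20 mm (distance of any of short_a_center, short_b_center from where it was at the start of the episode above 0.02 m).
It also fails if it takes over 72 s, if anything falls off the work surface, if the arm or the gripper's body presses on something with over 40 N, if the wrist force passes 120 N, or if a joint passes its speed limit or range.

## Working session

There is one attempt and no reset: what is moved stays moved. The work goes in short steps, Python scripts to look and compute and a shell command to move; the robot and the scene stay as the last step left them, time stands still between calls to the robot, and variables do not carry over. Pictures are saved under pics/ and viewed, about 8 in all and at most 12, crops included, and the job is handed in when it is done.

```bash
mkdir -p pics; cat > h.py <<'E'
import numpy as np, cv2
from station import ctrl
from scipy.spatial.transform import Rotation as Ro
def K(c): return np.array([[c["fx"],0,c["cx"]],[0,c["fy"],c["cy"]],[0,0,1.]])
def grab(name):
    o=ctrl.get_obs(); c=ctrl.camera(name)
    if "R" not in c or name=="wrist":
        T=np.eye(4); T[:3,:3]=Ro.from_euler('xyz',o["eef_rot"]).as_matrix(); T[:3,3]=o["ee_pos"]
        W=T@np.array(c["tool_from_camera"]); c["R"]=W[:3,:3].T; c["t"]=-W[:3,:3].T@W[:3,3]
    c["R"]=np.array(c["R"]); c["t"]=np.array(c["t"]); c["dist"]=np.array(c["dist"],float)
    return o,c
def ray(c,u,v):
    p=cv2.undistortPoints(np.array([[[u,v]]],float),K(c),c["dist"])[0,0]
    return -c["R"].T@c["t"], c["R"].T@np.array([p[0],p[1],1.])
def onz(c,u,v,z):
    o,d=ray(c,u,v); return o+d*(z-o[2])/d[2]
def cloud(c):
    """world point for every pixel (NaN if no depth)"""
    h,w=c["depth"].shape; uv=np.stack(np.meshgrid(np.arange(w),np.arange(h)),-1).reshape(-1,1,2).astype(float)
    p=cv2.undistortPoints(uv,K(c),c["dist"]).reshape(h,w,2); z=np.where(c["depth"]>0,c["depth"],np.nan)
    return (np.dstack([p,np.ones((h,w))])*z[...,None]-c["t"])@c["R"]
def proj(c,X):
    return cv2.projectPoints(np.array(X,float).reshape(-1,1,3),cv2.Rodrigues(c["R"])[0],c["t"],K(c),c["dist"])[0].reshape(-1,2)
def save(c,n): cv2.imwrite("pics/"+n+".png",c["pixels"][...,::-1])
E
python3 - <<'E'
from h import *
for n in ("scene","top"):
    o,c=grab(n); save(c,n+"0"); print(n,-c["R"].T@c["t"],c["fx"],(c["depth"]>0).mean()); np.savez(n+"0.npz",**{k:v for k,v in c.items()})
print(o)
E
```

```text
scene [ 0.08877542 -0.47764089  0.88406097] 428.6827222959174 0.99580078125
top [0.33356946 0.04432083 1.12264514] 381.97781051837495 0.9960234375
{'time_s': 0.05, 'qpos': array([ 1.18137185e+00,  3.00491008e-01,  1.52156730e+00, -5.09023066e-06,
        1.32072762e+00, -6.66292398e-02]), 'joint_vel': array([-7.34842968e-04, -1.70479420e-03, -5.34304994e-05,  6.87281099e-04,
        1.44776311e-03, -2.31263938e-03]), 'tau': array([ 2.35363950e-03, -5.33216035e+01, -3.53707623e+01,  7.11455592e-02,
        2.35544069e-02, -4.85334328e-05]), 'ee_pos': array([0.17439716, 0.52136245, 0.22388124]), 'eef_rot': array([-3.14040169e+00, -7.45289774e-05,  2.81879864e+00]), 'force': array([-0.01346855, -0.70967543,  0.9553246 ]), 'moment': array([0.01341602, 0.01457933, 0.03355748]), 'grip_width': 0.09389563499242234}
```

View pics/top0.png

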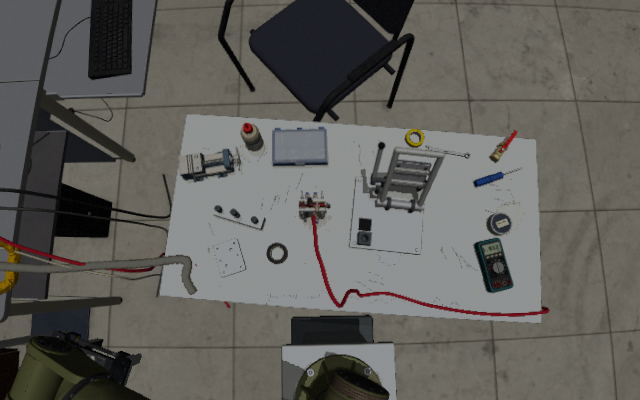

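View pics/scene0.png

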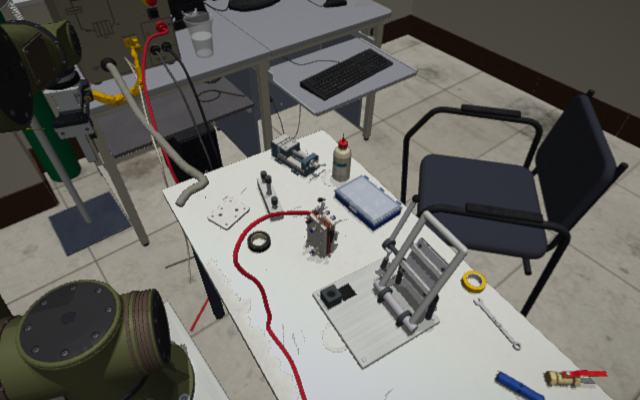

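Top view: the rack with three pins is at about (240,216) px, the socket block at (364,238) and the leaning frame at (405,180). The kickstand is on the frame's left, with its foot at (380,145). Next I'll measure them from the depth.

```bash
python3 - <<'E'
from h import *
c={k:v for k,v in np.load("top0.npz",allow_pickle=True).items()}
for k in("fx","fy","cx","cy"): c[k]=float(c[k])
P=cloud(c); Z=P[...,2]
print("table z",np.nanmedian(Z[255:285,330:440]))
# rack
sub=np.zeros(Z.shape,bool); sub[195:240,205:275]=1
m=(sub&(Z>0.022)&(Z<0.045)); r=cv2.minAreaRect(np.argwhere(m)[:,::-1].astype(np.float32)); print("rack px",r)
rk=P[m][:,:2].astype(np.float32); print("rack",cv2.minAreaRect(rk*1000))
n,l,s,ce=cv2.connectedComponentsWithStats((sub&(Z>0.052)).astype(np.uint8))
for i in range(1,n):
    q=P[l==i]; print("pin",s[i,4],ce[i],np.median(q,0).round(4),q[:,2].max().round(4))
# plate
sub[:]=0; sub[170:260,340:430]=1
m=sub&(abs(Z-0.012)<0.005)
n,l,s,ce=cv2.connectedComponentsWithStats(m.astype(np.uint8)); i=1+s[1:,4].argmax()
q=P[l==i][:,:2].astype(np.float32)*1000; rr=cv2.minAreaRect(q); print("plate",rr,cv2.boxPoints(rr).round(0).tolist())
m=sub&(abs(Z-0.044)<0.006); m[:220]=0;m[:,375:]=0
q=P[m][:,:2].astype(np.float32)*1000; print("socket",cv2.minAreaRect(q),m.sum())
big=cv2.resize(c["pixels"][125:260,195:455],None,fx=3,fy=3,interpolation=cv2.INTER_CUBIC); cv2.imwrite("pics/topcrop.png",big[...,::-1])
E
```

```text
table z 0.0003443437939464446
rack px ((237.87158203125, 215.261474609375), (52.00997543334961, 12.64330768585205), 16.699241638183594)
rack ((519.8892211914062, 281.15216064453125), (152.04795837402344, 36.62992477416992), 72.07074737548828)
pin 38 [216.89473684 207.78947368] [0.5357 0.333  0.0672] 0.0708
pin 48 [233.625  212.0625] [0.5175 0.279  0.0973] 0.1025
pin 40 [253.95  218.925] [0.5016 0.2268 0.0674] 0.0747
plate ((516.25732421875, -157.72523498535156), (209.41661071777344, 215.3972625732422), 82.1416015625) [[395.0, -247.0], [609.0, -276.0], [637.0, -69.0], [424.0, -39.0]]
socket ((445.5374450683594, -83.77914428710938), (36.111839294433594, 35.46427917480469), 83.07717895507812) 138
```

View pics/topcrop.png

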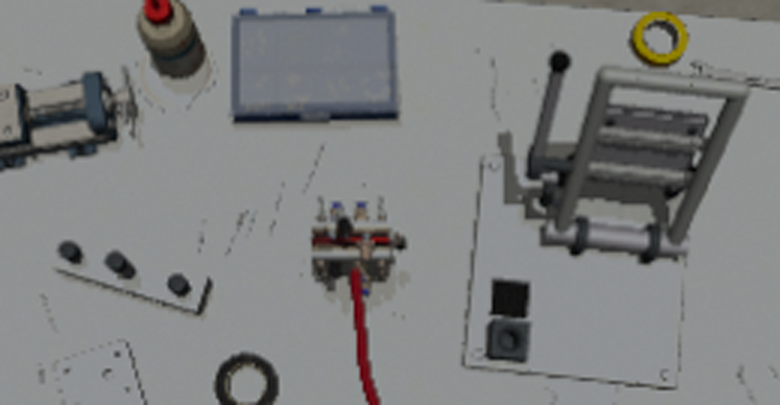

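The crop shows the long pin in the rack's middle hole (its top measured 97 mm high) and the socket block at the stand's front left. Before crossing, I'll check how high the hose is along the path.

```bash
python3 - <<'E'
from h import *
for n in("top","scene"):
    c={k:v for k,v in np.load(n+"0.npz",allow_pickle=True).items()}
    for k in("fx","fy","cx","cy"): c[k]=float(c[k])
    P=cloud(c); X,Y,Z=[P[...,i] for i in range(3)]
    for x0,x1,y0,y1 in((.25,.35,.3,.5),(.35,.45,.2,.5),(.45,.6,.35,.5),(.5,.75,.15,.5),(.4,.56,-.04,.15)):
        m=(X>x0)&(X<x1)&(Y>y0)&(Y<y1); print(n,(x0,x1,y0,y1),m.sum(), np.nanmax(Z[m]).round(3) if m.any() else None)
E
python3 -m creep '{"translation":[[0,0,40],[30,-20,60],[60,-40,60],[95,-65,60],[125,-85,60]],"yaw":[-0.12,-0.24,-0.36,-0.48,-0.6],"gripper":[0,0,0,0,0]}'
```

```text
top (0.25, 0.35, 0.3, 0.5) 1608 0.048
top (0.35, 0.45, 0.2, 0.5) 3479 0.061
top (0.45, 0.6, 0.35, 0.5) 2255 0.038
top (0.5, 0.75, 0.15, 0.5) 8850 0.163
top (0.4, 0.56, -0.04, 0.15) 3572 0.231
scene (0.25, 0.35, 0.3, 0.5) 2984 0.048
scene (0.35, 0.45, 0.2, 0.5) 2722 0.062
scene (0.45, 0.6, 0.35, 0.5) 1435 0.035
scene (0.5, 0.75, 0.15, 0.5) 6386 0.152
scene (0.4, 0.56, -0.04, 0.15) 4666 0.228
time_s: 0.52
ee_pos: [0.3005, 0.435, 0.284]
eef_rot: [-3.141, 0.0, 2.214]
force: [0.5, 0.4, -0.4]
grip_width: 0.0937
```

```bash
python3 -m creep '{"translation":[[27,-20,0],[55,-39,0],[82,-58,0],[110,-78,0],[137,-98,0]],"yaw":[-0.12,-0.24,-0.36,-0.48,-0.6],"gripper":[0,0,0,0,0]}'
python3 -m creep '{"translation":[[25,-18,-20],[55,-39,-50],[81,-57,-64],[81,-57,-64],[81,-57,-64]],"yaw":[-0.12,-0.24,-0.357,-0.357,-0.357],"gripper":[0,0,0,0,0]}'
python3 - <<'E'
from h import *
o,c=grab("wrist"); save(c,"w1"); P=cloud(c); X,Y,Z=[P[...,i] for i in range(3)]
print(o["ee_pos"],o["eef_rot"])
m=(abs(Z-.097)<.006)&(abs(X-.519)<.04)&(abs(Y-.28)<.04)
n,l,s,ce=cv2.connectedComponentsWithStats(m.astype(np.uint8))
for i in range(1,n):
    if s[i,4]>100: print(s[i,4],ce[i],onz(c,*ce[i],.097),np.median(P[l==i],0))
t={k:v for k,v in np.load("top0.npz",allow_pickle=True).items()}
for k in("fx","fy","cx","cy"): t[k]=float(t[k])
Q=cloud(t).reshape(-1,3)
m=(abs(Q[:,0]-.48)<.13)&(abs(Q[:,1]-.05)<.1)
for z in(.03,.08,.15): q=Q[m&(Q[:,2]>z)]; print(z,q.min(0),q.max(0))
E
```

```text
time_s: 0.93
ee_pos: [0.4387, 0.3357, 0.2838]
eef_rot: [-3.14, 0.0, 1.607]
force: [-0.2, 0.8, 0.6]
grip_width: 0.0938
time_s: 1.35
ee_pos: [0.5202, 0.2774, 0.2181]
eef_rot: [-3.138, 0.002, 1.248]
force: [-0.2, 0.9, 0.5]
grip_width: 0.0939
[0.52023982 0.27742792 0.21809384] [-3.13799845e+00  2.35880922e-03  1.24822179e+00]
227 [319.77973568 190.89867841] [0.51926594 0.28130364 0.097     ] [0.51915592 0.28123757 0.09671682]
0.03 [0.35020925 0.013918   0.03000041] [0.57068789 0.10015164 0.25543174]
0.08 [0.35020925 0.013918   0.08063665] [0.57068789 0.09857326 0.25543174]
0.15 [0.35020925 0.03355952 0.15095746] [0.54868008 0.07459849 0.25543174]
```

View pics/w1.png

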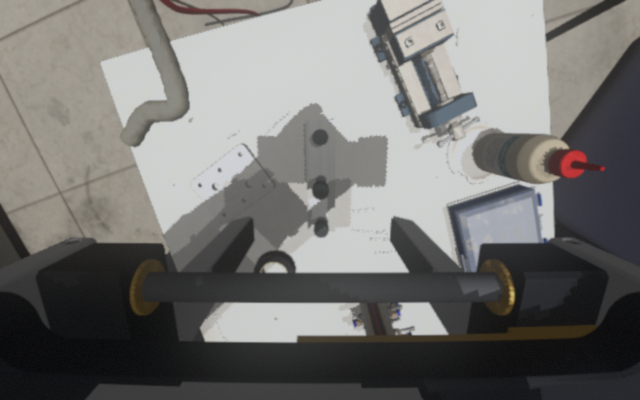

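The wrist view shows the long pin head at (320,191) with the jaws straddling the rack crosswise. I'll go down and grip.

```bash
python3 -m creep '{"translation":[[-1,3.5,-35],[-1,3.5,-70],[-1,3.5,-105],[-1,3.5,-130],[-1,3.5,-130]],"yaw":[0.01,0.01,0.01,0.01,0.01],"gripper":[0,0,0,0,0]}' 30
python3 -m creep '{"translation":[[0,0,0],[0,0,0],[0,0,0],[0,0,0],[0,0,0]],"yaw":[0,0,0,0,0],"gripper":[255,255,255,255,255]}' 30
python3 -m creep '{"translation":[[0,0,0],[0,0,0],[0,0,0],[0,0,0],[0,0,0]],"yaw":[0,0,0,0,0],"gripper":[255,255,255,255,255]}' 30
```

```text
time_s: 1.82
ee_pos: [0.516, 0.2821, 0.0853]
eef_rot: [-3.134, 0.005, 1.263]
force: [-0.5, -0.2, -0.8]
grip_width: 0.0944
time_s: 2.23
ee_pos: [0.5165, 0.2824, 0.0867]
eef_rot: [-3.136, 0.004, 1.264]
force: [-0.9, 0.2, -0.2]
grip_width: 0.064
time_s: 2.65
ee_pos: [0.5165, 0.2824, 0.0867]
eef_rot: [-3.136, 0.004, 1.263]
force: [-0.6, 0.6, -0.4]
grip_width: 0.0309
```

```bash
python3 -m creep '{"translation":[[2.5,-1.2,1],[2.5,-1.2,1],[2.5,-1.2,1],[2.5,-1.2,1],[2.5,-1.2,1]],"yaw":[0,0,0,0,0],"gripper":[255,255,255,255,255]}' 30
python3 -m creep '{"translation":[[0,0,0],[0,0,15],[0,0,40],[0,0,70],[0,0,105]],"yaw":[0,0,0,0,0],"gripper":[255,255,255,255,255]}' 30
```

```text
time_s: 3.07
ee_pos: [0.5192, 0.2811, 0.0879]
eef_rot: [-3.136, 0.004, 1.263]
force: [1.7, -0.7, 1.2]
grip_width: 0.0175
time_s: 3.48
ee_pos: [0.5184, 0.2809, 0.1926]
eef_rot: [-3.134, 0.006, 1.264]
force: [0.1, -0.7, -0.1]
grip_width: 0.0173
```

```bash
python3 -m creep '{"translation":[[0,0,35],[-10,-5,70],[-30,-10,105],[-50,-20,135],[-70,-40,160]],"yaw":[0,0,0,0,0],"gripper":[255,255,255,255,255]}' 30
python3 -m creep '{"translation":[[-15,-30,8],[-25,-60,10],[-25,-98,10],[-25,-136,10],[-25,-174,10]],"yaw":[0,0,0,0,0],"gripper":[255,255,255,255,255]}' 30
python3 -m creep '{"translation":[[0,-35,0],[0,-70,0],[5,-105,-5],[15,-130,-20],[20,-147,-40]],"yaw":[0,0,0,0,0],"gripper":[255,255,255,255,255]}' 30
```

```text
time_s: 3.9
ee_pos: [0.4472, 0.2413, 0.3544]
eef_rot: [-3.134, 0.005, 1.265]
force: [-0.7, 0.4, -0.9]
grip_width: 0.0174
time_s: 4.32
ee_pos: [0.4214, 0.066, 0.3644]
eef_rot: [-3.134, 0.005, 1.266]
force: [1.8, -0.3, -1.0]
grip_width: 0.0173
time_s: 4.73
ee_pos: [0.4418, -0.0834, 0.3247]
eef_rot: [-3.136, 0.005, 1.264]
force: [0.1, -0.3, -1.3]
grip_width: 0.0173
```

Now over the socket. I'll drop to just above the mouth (tip about 20 mm clear) and check with the top and wrist views.

```bash
python3 -m creep '{"translation":[[1,0,-38],[2,0,-76],[3.5,-0.4,-114],[3.5,-0.4,-152],[3.5,-0.4,-174]],"yaw":[0,0,0,0,0],"gripper":[255,255,255,255,255]}' 30
python3 - <<'E'
from h import *
o,c=grab("wrist"); save(c,"w2"); P=cloud(c); X,Y,Z=[P[...,i] for i in range(3)]
print(o["ee_pos"],o["eef_rot"],o["force"])
near=(abs(X-.4455)<.03)&(abs(Y+.0838)<.03)
m=near&(abs(Z-.044)<.005); q=P[m][:,:2].astype(np.float32)*1000
print(m.sum(),cv2.minAreaRect(q) if m.sum()>9 else "")
for z in(.07,.08,.09,.1,.12):
    m=near&(abs(Z-z)<.006); print(z,m.sum(),np.median(P[m],0) if m.any() else "")
o,s=grab("scene"); g=s["pixels"]; u,v=proj(s,[[.4455,-.0838,.08]])[0].astype(int); print(u,v)
a=cv2.resize(g[v-50:v+50,u-70:u+70],None,fx=4,fy=4,interpolation=cv2.INTER_CUBIC); b=cv2.resize(c["pixels"],(400*640//400//2*1,200))
cv2.imwrite("pics/s2.png",a[...,::-1])
E
```

```text
time_s: 5.15
ee_pos: [0.4436, -0.0833, 0.147]
eef_rot: [-3.132, 0.005, 1.264]
force: [-0.3, 0.1, -1.3]
grip_width: 0.017
[ 0.4435716  -0.08326149  0.14696458] [-3.1318131   0.00480694  1.26394079] [-0.29389515  0.10064607 -1.34839622]
939 ((445.2508544921875, -83.6025390625), (36.380760192871094, 35.99138259887695), 82.6380386352539)
0.07 34 [ 0.44494497 -0.0788939   0.07192557]
0.08 49 [ 0.4449922  -0.07857008  0.07976496]
0.09 54 [ 0.4446662  -0.07875347  0.08985744]
0.1 66 [ 0.44481559 -0.07876925  0.09999878]
0.12 81 [ 0.44522791 -0.07877464  0.12029143]
331 284
```

View pics/s2.png

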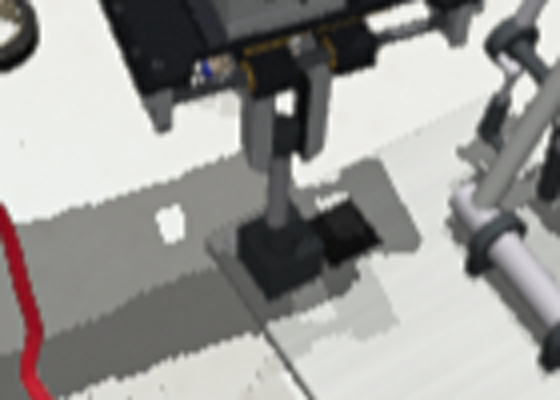

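View pics/w2.png

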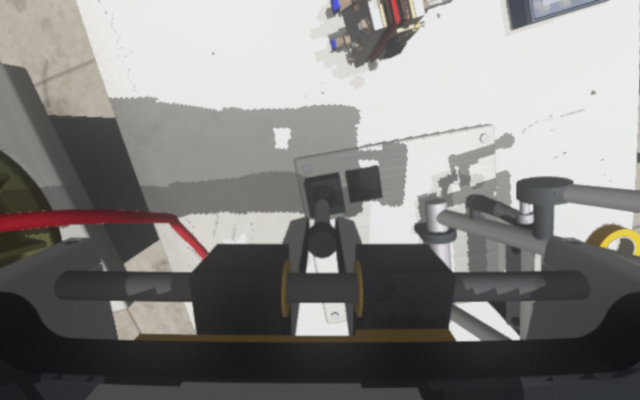

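Scene and wrist views show the pin hanging vertical just above the socket (wrist px ~(322,195)), about 2 mm short in x. I'll correct that and lower it.

```bash
python3 -m creep '{"translation":[[2,-0.3,-5],[2,-0.3,-12],[2,-0.3,-18],[2,-0.3,-24],[2,-0.3,-30]],"yaw":[0,0,0,0,0],"gripper":[255,255,255,255,255]}' 30
python3 -m creep '{"translation":[[0,0,-5],[0,0,-10],[0,0,-15],[0,0,-19],[0,0,-20]],"yaw":[0,0,0,0,0],"gripper":[255,255,255,255,255]}' 30
```

```text
time_s: 5.67
ee_pos: [0.4457, -0.0835, 0.1176]
eef_rot: [-3.131, 0.005, 1.264]
force: [0.4, -0.1, -1.0]
grip_width: 0.0174
time_s: 6.08
ee_pos: [0.4455, -0.0835, 0.0969]
eef_rot: [-3.13, 0.005, 1.264]
force: [-0.8, -0.6, -0.9]
grip_width: 0.0168
```

```bash
python3 -m creep '{"translation":[[0,0,-1.5],[0,0,-1.5],[0,0,-1.5],[0,0,-1.5],[0,0,-1.5]],"yaw":[0,0,0,0,0],"gripper":[255,255,100,100,100]}' 30
python3 -m creep '{"translation":[[0,0,0],[0,0,0],[0,0,0],[0,0,0],[0,0,0]],"yaw":[0,0,0,0,0],"gripper":[100,100,100,100,100]}' 30
python3 -m creep '{"translation":[[0,0,20],[0,0,50],[0,0,90],[0,0,130],[0,0,170]],"yaw":[0,0,0,0,0],"gripper":[100,100,100,100,100]}' 30
python3 - <<'E'
from h import *
o,c=grab("scene"); save(c,"s3"); P=cloud(c); X,Y,Z=[P[...,i] for i in range(3)]
near=(abs(X-.4455)<.02)&(abs(Y+.0838)<.02)&(Z>.05)&(Z<.13)
print(near.sum(),P[near].max(0),np.median(P[near],0))
o,c=grab("top"); P=cloud(c); X,Y,Z=[P[...,i] for i in range(3)]
near=(abs(X-.4455)<.02)&(abs(Y+.0838)<.02)&(Z>.05)&(Z<.13)
if near.any(): print("top",near.sum(),P[near].max(0),np.median(P[near],0))
# kickstand / bar from initial scene+top clouds, in stand frame
a=np.array([.9906,-.137]); b=np.array([.137,.9906])
O=np.array([.4452,-.0836])+.08*a-.095*b; print("stand",O)
for n in("top0","scene0"):
    t={k:v for k,v in np.load(n+".npz",allow_pickle=True).items()}
    for k in("fx","fy","cx","cy"): t[k]=float(t[k])
    Q=cloud(t).reshape(-1,3); Q=Q[np.isfinite(Q[:,0])]; S=np.c_[(Q[:,:2]-O)@a,(Q[:,:2]-O)@b,Q[:,2]]
    for nm,y0,y1,z0 in(("foot",.08,.115,.22),("bar",-.04,.04,.215)):
        m=(abs(S[:,0]-.12)<.06)&(S[:,1]>y0)&(S[:,1]<y1)&(S[:,2]>z0)&(S[:,2]<.28); print(n,nm,m.sum(),S[m].min(0).round(4),S[m].max(0).round(4),np.median(S[m],0).round(4)) if m.any() else print(n,nm,0)
E
```

```text
time_s: 6.5
ee_pos: [0.4456, -0.0835, 0.0956]
eef_rot: [-3.13, 0.005, 1.264]
force: [0.5, -0.0, -0.2]
grip_width: 0.0337
time_s: 6.92
ee_pos: [0.4456, -0.0835, 0.0957]
eef_rot: [-3.13, 0.005, 1.264]
force: [1.1, 0.4, 0.3]
grip_width: 0.0573
time_s: 7.33
ee_pos: [0.4451, -0.0834, 0.2676]
eef_rot: [-3.13, 0.005, 1.264]
force: [1.5, 0.3, -0.2]
grip_width: 0.0569
115 [ 0.45603856 -0.07267324  0.10769695] [ 0.44370272 -0.0856026   0.09607732]
stand [ 0.511433 -0.188667]
top0 foot 75 [0.1066 0.0873 0.2211] [0.1299 0.1046 0.2568] [0.1164 0.096  0.2477]
top0 bar 217 [ 0.1104 -0.0391  0.2338] [0.1271 0.0399 0.2482] [ 1.166e-01 -1.000e-04  2.427e-01]
scene0 foot 111 [0.1072 0.0889 0.2202] [0.1314 0.1079 0.2567] [0.1181 0.0962 0.2417]
scene0 bar 315 [ 0.1123 -0.0398  0.2301] [0.1292 0.04   0.2474] [ 1.175e-01 -2.000e-04  2.424e-01]
```

The pin head top measures about 104 mm, so the pin is fully seated. Next I'll go over and behind the kickstand with the fingers closed.

```bash
python3 -m creep '{"translation":[[0,0,40],[0,0,80],[25,-3,97],[65,-9,97],[105,-14,97]],"yaw":[0.04,0.08,0.12,0.17,0.17],"gripper":[255,255,255,255,255]}' 30
python3 -m creep '{"translation":[[38,-5,0],[76,-10,0],[114,-15,0],[138,-19,0],[138,-19,0]],"yaw":[0,0,0,0,0],"gripper":[255,255,255,255,255]}' 30
python3 -m creep '{"translation":[[0,0,0],[0,0,-35],[0,0,-75],[0,0,-110],[0,0,-139]],"yaw":[0,0,0,0,0],"gripper":[255,255,255,255,255]}' 30
python3 - <<'E'
from h import *
o,c=grab("scene"); u,v=proj(c,[[.64,-.12,.2]])[0].astype(int)
cv2.imwrite("pics/s4.png",cv2.resize(c["pixels"][v-80:v+80,u-110:u+110],None,fx=3,fy=3,interpolation=cv2.INTER_CUBIC)[...,::-1])
S=(o["ee_pos"][:2]-[.5114,-.1887])@np.array([[.9906,.137],[-.137,.9906]]); print(o["ee_pos"],o["eef_rot"],"stand xy",S,o["force"],o["grip_width"])
E
```

```text
time_s: 7.85
ee_pos: [0.5537, -0.0982, 0.37]
eef_rot: [3.14, 0.005, 1.437]
force: [0.0, -0.1, 0.4]
grip_width: 0.0274
time_s: 8.27
ee_pos: [0.6951, -0.1178, 0.3639]
eef_rot: [-3.137, 0.004, 1.437]
force: [0.4, -0.6, -1.6]
grip_width: 0.0005
time_s: 8.68
ee_pos: [0.6935, -0.1175, 0.2224]
eef_rot: [-3.135, 0.004, 1.437]
force: [0.8, -0.7, 0.7]
grip_width: 0.0002
[ 0.69345588 -0.11748656  0.22243316] [-3.13530825  0.00418127  1.4370613 ] stand xy [0.17058832 0.09548569] [ 0.77855957 -0.71275105  0.66889634] 0.00016867499477554986
```

View pics/s4.png

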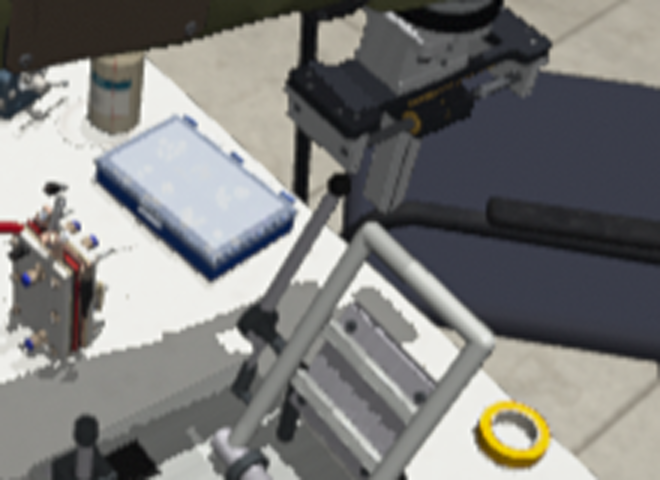

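The closed fingers are right behind the kickstand's foot (340,185 in the crop), and the pin stands in the socket at (85,440). I'll push forward.

```bash
python3 -m creep '{"translation":[[-16,2.2,0],[-32,4.4,0],[-48,6.6,0],[-64,8.8,0],[-80,11,0]],"yaw":[0,0,0,0,0],"gripper":[255,255,255,255,255]}' 30
python3 -m creep '{"translation":[[-18,2.5,0],[-36,5,0],[-54,7.5,0],[-72,10,0],[-90,12.5,0]],"yaw":[0,0,0,0,0],"gripper":[255,255,255,255,255]}' 30
python3 -m creep '{"translation":[[-8,1,0],[-14,2,0],[-14,2,0],[-14,2,0],[-14,2,0]],"yaw":[0,0,0,0,0],"gripper":[255,255,255,255,255]}' 30
python3 - <<'E'
from h import *
o,c=grab("scene"); u,v=proj(c,[[.56,-.12,.15]])[0].astype(int)
cv2.imwrite("pics/s5.png",cv2.resize(c["pixels"][v-80:v+80,u-110:u+110],None,fx=3,fy=3,interpolation=cv2.INTER_CUBIC)[...,::-1])
E
```

```text
time_s: 9.15
ee_pos: [0.6111, -0.1061, 0.2182]
eef_rot: [-3.13, 0.004, 1.437]
force: [1.6, -0.8, -0.1]
grip_width: 0.0005
time_s: 9.57
ee_pos: [0.5196, -0.0933, 0.2196]
eef_rot: [-3.132, 0.004, 1.437]
force: [0.5, 0.1, 0.3]
grip_width: 0.0006
time_s: 9.98
ee_pos: [0.506, -0.0914, 0.2199]
eef_rot: [-3.132, 0.004, 1.437]
force: [0.1, 0.5, -0.5]
grip_width: 0.0003
```

View pics/s5.png

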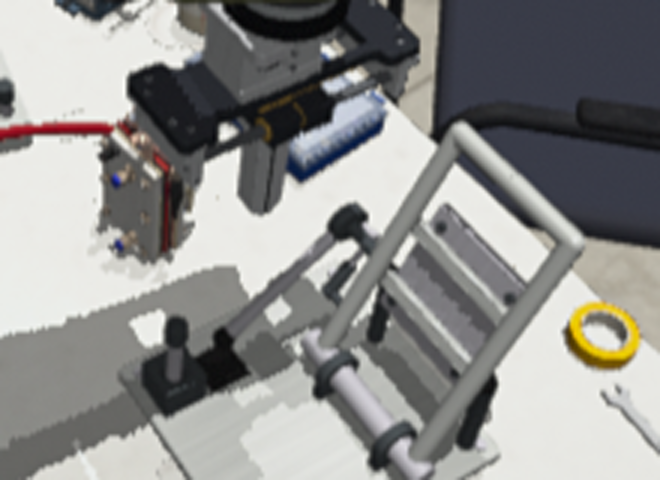

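The kickstand is fully down, with its foot at (222,340) in the crop. Next is the top bar.

```bash
python3 -m creep '{"translation":[[0,0,40],[0,0,80],[0,0,115],[25,-23,120],[50,-46,120]],"yaw":[0,0,0,0,0],"gripper":[50,50,50,50,50]}' 15
python3 -m creep '{"translation":[[25,-23,0],[50,-46,0],[73,-68,0],[73,-68,0],[73,-68,0]],"yaw":[0,0,0,0,0],"gripper":[50,50,50,50,50]}' 15
python3 - <<'E'
from h import *
o,c=grab("wrist"); P=cloud(c).reshape(-1,3); A=np.array([[.9906,.137],[-.137,.9906]]); O=np.array([.5114,-.1887])
S=np.c_[(P[:,:2]-O)@A,P[:,2]]; m=(abs(S[:,0]-.12)<.05)&(abs(S[:,1])<.04)&(S[:,2]>.215)&(S[:,2]<.26)
print(o["ee_pos"],o["eef_rot"],o["grip_width"],"tcp stand",(o["ee_pos"][:2]-O)@A)
if m.any(): print(m.sum(),np.percentile(S[m],[2,50,98],axis=0).round(4))
E
```

```text
time_s: 10.45
ee_pos: [0.5572, -0.1376, 0.3435]
eef_rot: [-3.138, 0.005, 1.439]
force: [0.1, -0.0, -0.3]
grip_width: 0.0301
time_s: 10.87
ee_pos: [0.631, -0.2065, 0.3411]
eef_rot: [-3.135, 0.004, 1.438]
force: [-0.9, -0.9, -0.2]
grip_width: 0.0639
[ 0.63099489 -0.20651025  0.34108669] [-3.13512133  0.00420484  1.43754643] 0.06390036106566718 tcp stand [ 0.1209107  -0.00125833]
1302 [[ 0.1128 -0.0381  0.2368]
 [ 0.1207  0.003   0.2426]
 [ 0.1283  0.0384  0.2446]]
```

```bash
python3 -m creep '{"translation":[[0,0,-35],[0,0,-70],[0,0,-100],[0,0,-105],[0,0,-105]],"yaw":[0,0,0,0,0],"gripper":[50,50,50,50,50]}' 10
python3 -m creep '{"translation":[[0,0,0],[0,0,0],[0,0,0],[0,0,0],[0,0,0]],"yaw":[0,0,0,0,0],"gripper":[255,255,255,255,255]}' 10
python3 -m creep '{"translation":[[0,0,0],[0,0,0],[0,0,0],[0,0,0],[0,0,0]],"yaw":[0,0,0,0,0],"gripper":[255,255,255,255,255]}' 10
```

```text
time_s: 11.33
ee_pos: [0.6298, -0.2048, 0.2371]
eef_rot: [-3.135, 0.004, 1.439]
force: [-0.3, 0.0, -0.0]
grip_width: 0.0755
time_s: 11.75
ee_pos: [0.63, -0.2049, 0.2379]
eef_rot: [-3.136, 0.004, 1.439]
force: [0.1, -0.3, -0.3]
grip_width: 0.0455
time_s: 12.17
ee_pos: [0.6301, -0.2049, 0.238]
eef_rot: [-3.136, 0.004, 1.439]
force: [2.7, -0.5, 0.3]
grip_width: 0.0157
```

```bash
python3 -m creep '{"translation":[[-12,1.7,5],[-24.5,3.4,9.3],[-37,5.1,12.8],[-50,6.9,15.5],[-63,8.7,17.5]],"yaw":[0,0,0,0,0],"gripper":[255,255,255,255,255]}' 10
python3 -c "
from station import ctrl; import numpy as np
o=ctrl.get_obs(); d=np.array([[.9906,.137],[-.137,.9906]]); print((o['ee_pos'][:2]-[.5114,-.1887])@d,o['ee_pos'][2])"
```

```text
time_s: 12.58
ee_pos: [0.5669, -0.1962, 0.2562]
eef_rot: [-3.138, 0.005, 1.439]
force: [2.4, -0.2, 1.9]
grip_width: 0.0154
[0.05598345 0.00018043] 0.25616341973777
```

```bash
python3 -m creep '{"translation":[[-9,1.2,0.6],[-17,2.3,0.8],[-23,3.2,1],[-26,3.6,1],[-26,3.6,1]],"yaw":[0,0,0,0,0],"gripper":[255,255,255,255,255]}' 15
python3 -m creep '{"translation":[[-1,0,0],[-1.5,0,0],[-1.5,0,0],[-1.5,0,0],[-1.5,0,0]],"yaw":[0,0,0,0,0],"gripper":[255,255,255,255,255]}' 15
python3 - <<'E'
from h import *
o,c=grab("scene"); u,v=proj(c,[[.53,-.15,.13]])[0].astype(int)
cv2.imwrite("pics/s6.png",cv2.resize(c["pixels"][v-90:v+90,u-120:u+120],None,fx=3,fy=3,interpolation=cv2.INTER_CUBIC)[...,::-1])
print(o["ee_pos"],(o['ee_pos'][:2]-[.5114,-.1887])@np.array([[.9906,.137],[-.137,.9906]]),o["force"],o["joint_vel"].round(3))
P=cloud(c).reshape(-1,3);P=P[np.isfinite(P[:,0])]; S=np.c_[(P[:,:2]-[.5114,-.1887])@np.array([[.9906,.137],[-.137,.9906]]),P[:,2]]
for nm,y0,y1 in(("R",-.068,-.046),):
    m=(S[:,1]>y0)&(S[:,1]<y1)&(abs(S[:,0]-.03)<.045)&(S[:,2]>.08)&(S[:,2]<.24); k=np.polyfit(S[m,2],S[m,0],1); print(nm,m.sum(),"lean",np.arctan(k[0]))
h=(abs(S[:,0]+.08)<.02)&(abs(S[:,1]-.095)<.02)&(S[:,2]>.05)&(S[:,2]<.13); print("pin",h.sum(),np.percentile(S[h],[50,97],axis=0).round(3))
E
```

```text
time_s: 13.0
ee_pos: [0.5407, -0.1927, 0.2574]
eef_rot: [-3.138, 0.005, 1.439]
force: [0.7, 0.1, 3.6]
grip_width: 0.0153
time_s: 13.42
ee_pos: [0.5394, -0.1925, 0.2574]
eef_rot: [-3.139, 0.005, 1.439]
force: [2.1, 2.2, 2.9]
grip_width: 0.0154
[ 0.53939015 -0.19250019  0.25741792] [2.82476695e-02 7.01807865e-05] [2.11541977 2.1814642  2.88765407] [-0.    -0.001  0.004 -0.    -0.    -0.003]
R 388 lean -0.013222827801197662
pin 114 [[-0.081  0.093  0.096]
 [-0.074  0.103  0.107]]
```

View pics/s6.png

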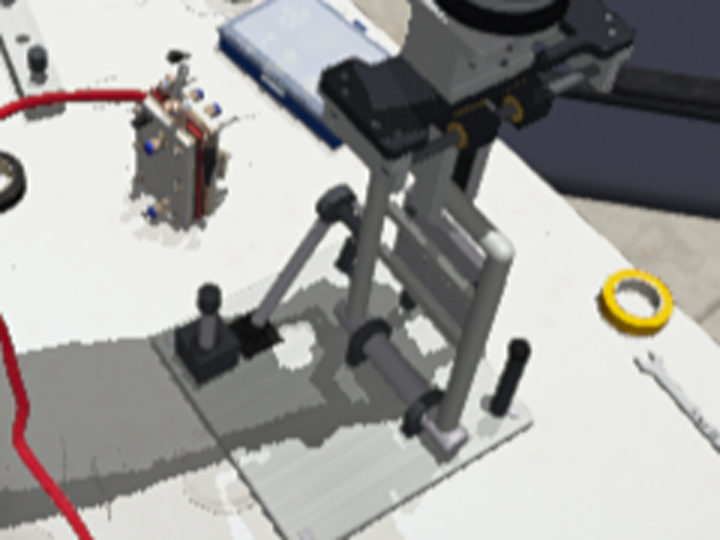

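The frame is upright (lean about -0.01 rad), the foot is on the pad (260,335 in the crop), the pin is in the socket and the grip is holding. I'll hold a little longer, then hand in.

```bash
python3 -m creep '{"translation":[[0,0,0],[0,0,0],[0,0,0],[0,0,0],[0,0,0]],"yaw":[0,0,0,0,0],"gripper":[255,255,255,255,255]}' 15
python3 -c "
from station import ctrl
print(ctrl.hand_in())"
```

```text
time_s: 13.88
ee_pos: [0.5394, -0.1925, 0.2574]
eef_rot: [-3.139, 0.005, 1.439]
force: [1.8, 1.6, 3.3]
grip_width: 0.0153
the job is handed in; nothing more can be done
None
```

I handed the job in at 13.9 s of robot time; the hand-in reports no verdict. The long pin is in the socket, the kickstand is down, and the gripper is holding the frame upright by its top bar.

- **Pin:** the head top measured 104–107 mm above the table, against 104 mm expected when fully seated. That puts the end about 27–30 mm below the mouth, and the pin stood vertical within about 2 mm of the socket's centre.
- **Kickstand:** it went over centre in one push. The pictures show it at its stop with the foot on the pad; I did not measure its angle.
- **Frame:** it leans about -0.013 rad, right where the foot meets the pad. The arm was at rest, the grasp point about 3 mm from the bar's middle by stand geometry, and the grip set to 15 N with the fingers at 15.3 mm. I could not read the finger contact force directly.
- **Short pins:** I never touched them and only the long pin was lifted. I did not measure their positions again at the end.

No checks failed. The only disagreements were 1–3 mm between cameras and nominal geometry.

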